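Counterbalance the prism mount

TASK

Find the counterweight for the prism mount standing on the balance: gently set aluminium weights upright on the empty pan, the large one and whichever of the smaller two are needed, until the beam comes to rest level, with the needle within the wide black bar in the middle of the scale. Do not handle the prism mount, which stays on its pan, leave any weight you do not need standing upright on the bench, and do not disturb the other things.

Things in the scene. Friction and masses are not known exactly. Their poses are not given: they have to be found in the camera images.
- balance: grey two-pan balance, fixed on the bench. Origin: centre of the underside of its foot (130 x 220 x 18 mm). Its y axis runs along the beam: the prism mount's pan is at +150 mm, the empty pan at -150 mm. The pans stay horizontal and move straight up and down, 150 mm per rad of beam tilt (24 mm each way); their floors are 100 mm above the bench when level.
- scale_mark (a point): middle of the wide black bar (7.6 mm wide, 24 mm high) on the balance's white scale plate, which is 74 mm wide with its top 152 mm above the bench. A thin black needle rises from the beam in front of the plate, on its +x side; it is within the bar when the beam is within about 0.045 rad of level. Axes as the balance.
- beam (a joint): beam tilt (rad): 0 level; negative: the prism mount's pan is low (at the start it is on the stop, -0.16); positive: the counterweight pan is low (stop +0.16). Between the stops the tilt at rest is 0.001 rad per gram of difference between the two pans' loads, wherever on the pans they stand. It settles in about 1 s. A pan gives way under light pressure.
- pan_empty: the empty pan. Origin: centre of its floor (upper face), moving with it; axes as the balance. Aluminium tray 190 mm (x) by 130 mm (y), floor 4 mm thick, with a 3 mm thick lip standing 6 mm above the floor all round.
- pan_mount_floor (a point): the same point of the other, equal pan, on which the prism mount stands.
- mount: prism mount, the load to be counterbalanced, standing in its pan: aluminium plate 70 x 90 x 10 mm, glass prism block in a black frame, clamp plate on top and two 6 mm threaded rods, 85 mm tall. Origin: centre of its underside. Mass differs from start to start, between 320 and 522 g.
- weight_large: large counterweight, 280 g: bare aluminium cylinder 50 mm across and 46 mm high with a plain upright handle on top, 20 mm across and 38 mm long, on the same axis; 84 mm tall in all, standing upright on the bench at the start. Origin: centre of its underside, z up along the handle. The three counterweights swap places from start to start; tell them by size.
- weight_medium: medium counterweight, 140 g: bare aluminium cylinder 40 mm across and 32 mm high with a plain upright handle on top, 20 mm across and 38 mm long, on the same axis; 70 mm tall in all, standing upright on the bench at the start. Origin: centre of its underside, z up along the handle. The three counterweights swap places from start to start; tell them by size.
- weight_small: small counterweight, 70 g: bare aluminium cylinder 30 mm across and 22 mm high with a plain upright handle on top, 20 mm across and 38 mm long, on the same axis; 60 mm tall in all, standing upright on the bench at the start. Origin: centre of its underside, z up along the handle. The three counterweights swap places from start to start; tell them by size.
- post_base: bystander: bench post: grey iron foot 68 mm across with an upright 24 mm post, 120 mm tall. Origin: centre of its underside.
- cleaner: bystander: white plastic bottle of lens cleaner, 56 mm across, 140 mm tall. Origin: centre of its underside.
- driver: bystander: screwdriver, 190 mm long, lying, black handle. Origin: under the middle of the tool, x towards its working end.
- rider: bystander: dark steel optical-bench rider block, 70 x 60 x 38 mm. Origin: centre of its underside.
- lens_cell: bystander: black lens cell, a flat disc 64 mm across, 16 mm high, lying glass up. Origin: centre of its underside.
- spanner: bystander: steel spanner, 160 mm long, lying. Origin: under the middle of the tool, x towards its working end.
- bracket_block: bystander: pale wooden packing block, 50 x 90 x 30 mm. Origin: centre of its underside.

How it is judged:
At the end, for the whole second after the job is handed in: The beam is at rest within 0.045 rad of level; the large weight stands upright (within 0.12 rad) and still on the floor of the formerly empty pan; the medium and the small weight each stand upright and still either on that pan or on the bench; the prism mount stands upright and still on its own pan (value of joint beam between -0.045 and 0.045 rad and velocity of joint beam between -0.03 and 0.03 rad/s and z of weight_large in the frame of pan_empty between -0.004 and 0.004 m and x of weight_large in the frame of pan_empty between -0.095 and 0.095 m and y of weight_large in the frame of pan_empty between -0.065 and 0.065 m and z of mount in the frame of pan_mount_floor between -0.004 and 0.004 m and x of mount in the frame of pan_mount_floor between -0.095 and 0.095 m and y of mount in the frame of pan_mount_floor between -0.065 and 0.065 m and angle between each of mount, weight_large, weight_medium, weight_small's own z axis and vertical below 0.12 rad and linear speed of each of mount, weight_large, weight_medium, weight_small below 0.02 m/s and ((z of weight_medium in the frame of pan_empty between -0.004 and 0.004 m and x of weight_medium in the frame of pan_empty between -0.095 and 0.095 m and y of weight_medium in the frame of pan_empty between -0.065 and 0.065 m) or height (world z) of weight_medium below 0.006 m) and ((z of weight_small in the frame of pan_empty between -0.004 and 0.004 m and x of weight_small in the frame of pan_empty between -0.095 and 0.095 m and y of weight_small in the frame of pan_empty between -0.065 and 0.065 m) or height (world z) of weight_small below 0.006 m)); the robot touches nothing.
It fails at once if a bystander on the bench is moved by more than 20 mm (distance of any of post_base, cleaner, driver, rider, lens_cell, spanner, bracket_block from where it was at the start of the episode above 0.02 m).
It fails at once if the prism mount is tipped by more than 0.25 rad or handled by the gripper (angle between mount's own z axis and vertical above 0.25 rad or contact force between mount and the fingers above 2 N).
It fails at once if a counterweight is dropped (let go and falling faster than 0.6 m/s, a drop of about 20 mm) or pressed onto the pan with over 40 N (contact force between any of weight_large, weight_medium, weight_small and pan_empty above 40 N or (linear speed of weight_large above 0.6 m/s and contact force between weight_large and the fingers below 0.05 N) or (linear speed of weight_medium above 0.6 m/s and contact force between weight_medium and the fingers below 0.05 N) or (linear speed of weight_small above 0.6 m/s and contact force between weight_small and the fingers below 0.05 N)).
It also fails if it takes over 72 s, if anything falls off the work surface, if the arm or the gripper's body presses on something with over 40 N, if the wrist force passes 120 N, or if a joint passes its speed limit or range.

ROBOT

A 6-joint arm with a two-finger parallel gripper is mounted at the origin on the work surface. World frame = base frame: x ahead of the robot, y to its left, z up, the work surface at z = 0. Lengths are in m, angles in rad, forces in N, time in s.
With the tool pointing down it reaches from about 0.4 to 0.925 m from the base axis. Payload 12.5 kg.
Tool frame: the origin (TCP) lies midway between the tips of the shut fingers; the grasp point (between the pads) lies 19 mm behind it; z points along the fingers, y is the line along which they close (so a half turn about z gives the same grasp; the last joint's range is limited). The gripper opens to 95 mm and grips with 3 to 60 N. Pads are 20 mm wide; open, the fingers measure 119 mm over their backs; the gripper's body (75 mm by 180 mm) begins 59 mm behind the grasp point.
Start: joints at [1.223, 0.491, 1.559, -0, 1.092, -0.106], TCP at [0.15, 0.607, 0.215] pointing down, gripper open.
Joint ranges: [-3.1, 3.1], [-0.84, 2.19], [0.05, 2.79], [-1.13, 4.28], [0.06, 2.93], [-2.69, 2.69]. Speed limits (rad/s): [2.22, 2.22, 2.79, 3.14, 3.14, 3.14].

INTERFACE

Orientations are given as a unit quaternion [x, y, z, w].
In Python, from plant import robot gives the robot as it stands. The module is installed in compiled form; this text tells all that it offers.
- The arm moves only by the tool send_rows, never from a script. Its argument "commands" is a list of rows, each a list of 3 entries, a list of its own where there are three numbers: the shift along the world's x, y, z in mm, then the turn, a rotation vector about the world's x, y, z in rad, then the closure in counts, from 0 (fully open) to 255 (shut). In form: [[[dx, dy, dz], [rx, ry, rz], grip], ...]. A call has exactly 10 rows; each row is the pose to reach, as a shift and turn from the pose commanded when the call began; what a row does not reach only later rows make up. A row lasts 1/8 s, in which the tool goes at most 62.5 mm and 10.7 degrees, less where a joint would pass 70% of its speed; a pose out of reach is approached as far as the arm can. A call with a gripper value outside its range is refused whole. The fingers move at their own pace and stop on an object; the grip force is fixed at half the most. Time passes only in rows, so rows that repeat a pose let the fingers close, or fill a call up. It gives the time, the measured TCP pose, the force, the opening and the grip force at its end, in the units of the state.
- robot.state(): the state, without advancing time (a new reading comes with each control period).
- robot.read_camera(name): name is "scene" or "top" or "wrist"; returns a dict with "color" (420x560x3 uint8, red, green, blue), "K" (3x3 intrinsics, pixels), "rvec" (rotation vector, rad) and "tvec" (3), from world to camera coordinates, as OpenCV has them. Camera axes: x right, y down, z forward; pixel columns grow to the right and rows downward; lengths in m; the calibration is good to about 2 mm. A picture is of the moment at which its call begins. There is no depth.
- robot.finish_job(): hands the job in; it is judged then, once.
The state is a dict: "time_s": time; "q": joint angles; "qd": joint speeds; "joint_torque": joint torques, N m; "ee_pos": TCP position; "orientation": TCP orientation; "force": force on the tool from outside, world axes, zero at the start; "wrist_torque": the same for the moment, N m; "grip_width": opening from 0.0 (shut) to 1.0 (fully open); "gripper_force": force on a finger pad.
Only numpy, scipy, OpenCV 4.12 (cv2) and the standard library are available. Lean on these libraries where they do the work, as an engineer would, in place of code of your own. Each camera call takes 0.05 s, during which the arm holds its last target. There are 200 camera calls.

## Working session

There is one attempt and no reset: what is moved stays moved. The work goes in short steps, Python scripts to look and compute and a tool call to move; the robot and the scene stay as the last step left them, time stands still between calls to the robot, and variables do not carry over. Pictures are saved under pics/ and viewed, at most 10 in all, crops included, and the job is handed in when it is done.

Besides the shell and the picture viewer there is one more tool, called after "Request:" in YAML: its name, and indented under it one key for each argument. send_rows: Moves the arm, as the interface text tells. Its arguments: {"type":"object","properties":{"commands":{"type":"array","items":{"type":"array"}}},"required":["commands"]}

```bash
mkdir -p pics
cat > h.py <<'E'
import cv2, numpy as np
from plant import robot
def cam(n,f=None):
    c=robot.read_camera(n)
    if f: cv2.imwrite('pics/'+f,c['color'][:,:,::-1])
    return c
def ray(c,uv,z):
    R=cv2.Rodrigues(np.array(c['rvec'],float))[0];t=np.array(c['tvec'],float).reshape(3)
    o=-R.T@t; d=R.T@np.linalg.solve(np.array(c['K']),[uv[0],uv[1],1.])
    return o+d*(z-o[2])/d[2]
def proj(c,p):
    return cv2.projectPoints(np.array(p,float).reshape(-1,3),np.array(c['rvec'],float),np.array(c['tvec'],float),np.array(c['K'],float),None)[0].reshape(-1,2)
E
python3 - <<'E'
from h import *
import pickle
d={n:cam(n,n+'0.png') for n in('scene','top')}
pickle.dump(d,open('c0.pkl','wb'))
for n in d:
  c=d[n];R=cv2.Rodrigues(np.array(c['rvec'],float))[0];print(n,-R.T@np.array(c['tvec']).reshape(3))
s=robot.state();print(s['time_s'],s['ee_pos'],s['orientation'])
E
```

```text
scene [1.01922897 0.70651606 1.29969774]
top [0.34649887 0.00985527 1.23224239]
0.1 [0.14957712 0.60664745 0.2141562 ] [ 1.20615125e-01  9.92699252e-01 -4.19958345e-04 -1.05221110e-04]
```

View pics/top0.png

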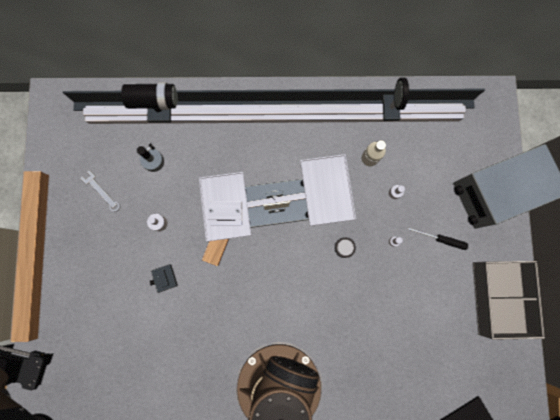

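View pics/scene0.png

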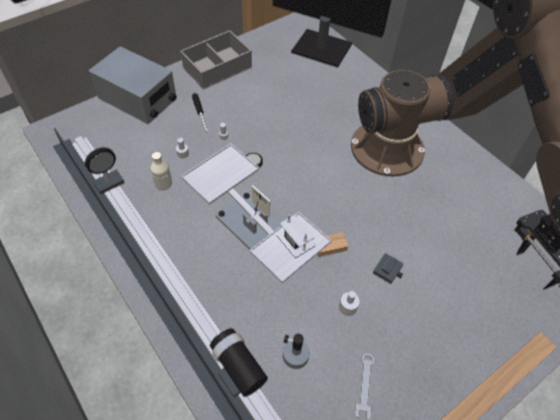

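The top view (up = +x, left = +y) shows the weights at about (156,222), (398,191) and (396,241). The empty pan is at (328,190) and the mount's pan at (224,207). I'll zoom in on these.

Run:
```python
from h import *
import pickle
d=pickle.load(open('c0.pkl','rb'));c=d['top'];im=c['color'][:,:,::-1]
def crop(x,y,w,h,s): return cv2.resize(im[y:y+h,x:x+w],None,fx=s,fy=s,interpolation=cv2.INTER_CUBIC)
a=[crop(x-16,y-16,33,33,8) for x,y in((156,222),(398,191),(396,241))]
b=crop(195,145,165,105,4.8)
A=np.hstack(a);o=np.zeros((A.shape[0],0,3),np.uint8)
b=cv2.resize(b,(A.shape[1]-320+0,int(b.shape[0]*(A.shape[1]-320)/b.shape[1])))
o=np.zeros((A.shape[0]+b.shape[0],A.shape[1],3),np.uint8);o[:264]=A;o[264:,:b.shape[1]]=b
print(o.shape,b.shape);cv2.imwrite('pics/z0.png',o[:600])
```

```text
(564, 792, 3) (300, 472, 3)
```

View pics/z0.png

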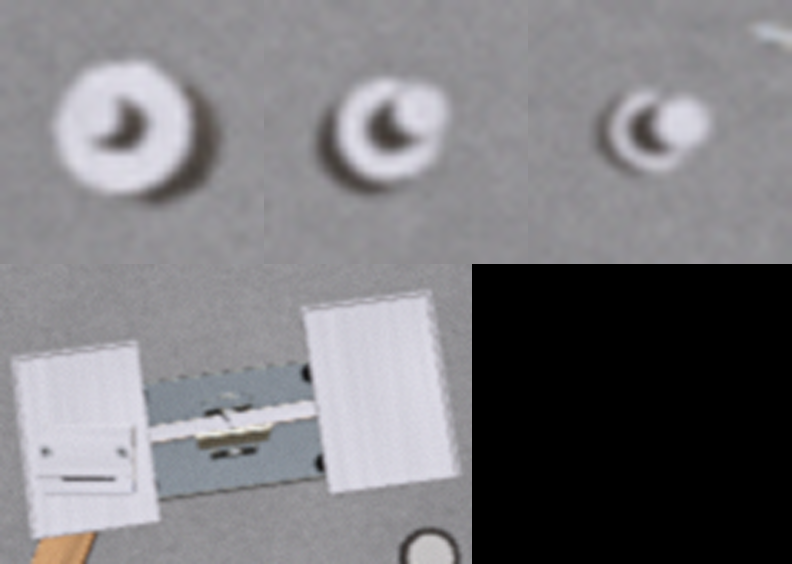

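Run:
```python
from h import *
import pickle
d=pickle.load(open('c0.pkl','rb'));c=d['top']
for n,uv,z in [('Lbody',(155.1,221.4),.046),('Mbody',(397,190.8),.032),('Mh',(401.1,188.4),.07),('Sb',(394.6,240.9),.022),('Sh',(398.8,239.8),.06)]:
  p=ray(c,uv,z);print(n,p.round(4),np.linalg.norm(p[:2]).round(3))
for z,q in((.13,[(303,44),(430,27),(460,212),(332,229)]),(.082,[(12,91),(135,77),(160,257),(34,274)])):
  P=np.array([ray(c,(195+u/2.861-.3,145+v/2.861-.3),z) for u,v in q]);print(P.round(3),P.mean(0).round(4),[np.linalg.norm(P[i]-P[i-1]).round(3) for i in range(4)])
s=d['scene']; print(proj(s,[[.6,.42,.084],[.62,-.33,.07]]))
```

```text
Lbody [0.4922 0.3636 0.046 ] 0.612
Mbody [ 0.5813 -0.3737  0.032 ] 0.691
Mh [ 0.5811 -0.3743  0.07  ] 0.691
Sb [ 0.4272 -0.3613  0.022 ] 0.559
Sh [ 0.4278 -0.3623  0.06  ] 0.561
[[ 0.654 -0.07   0.13 ]
 [ 0.671 -0.198  0.13 ]
 [ 0.483 -0.221  0.13 ]
 [ 0.468 -0.095  0.13 ]] [ 0.5689 -0.146   0.13  ] [np.float64(0.188), np.float64(0.129), np.float64(0.189), np.float64(0.127)]
[[0.62  0.228 0.082]
 [0.634 0.101 0.082]
 [0.446 0.076 0.082]
 [0.431 0.203 0.082]] [0.5327 0.1521 0.082 ] [np.float64(0.191), np.float64(0.128), np.float64(0.189), np.float64(0.128)]
[[334.25229676 333.65772183]
 [176.63876489 153.33299979]]
```

Request:
send_rows:
  commands:
    - [[40,-29,0],[0,0,0.05],0]
    - [[90,-64,0],[0,0,0.1],0]
    - [[140,-100,0],[0,0,0.15],0]
    - [[190,-135,0],[0,0,0.2],0]
    - [[240,-170,0],[0,0,0.25],0]
    - [[285,-202,-5],[0,0,0.3],0]
    - [[320,-227,-10],[0,0,0.36],0]
    - [[342,-243,-15],[0,0,0.36],0]
    - [[342,-243,-15],[0,0,0.36],0]
    - [[342,-243,-15],[0,0,0.36],0]

```text
time_s: 1.35
ee_pos: [0.4911, 0.3642, 0.1996]
orientation: [-0.059, 0.998, 0.0, -0.0]
force: [-0.2, 0.8, 0.1]
grip_width: 1.002
gripper_force: 0.0
```

Run:
```python
from h import *
c=cam('wrist','w1.png');s=robot.state();print(s['ee_pos'],s['orientation'],s['q'],s['grip_width'])
print(proj(c,[[.492,.364,.084],[.492,.364,.046]]))
```

```text
[0.49089669 0.36440842 0.19974506] [-5.94202693e-02  9.98233047e-01  6.02323740e-05 -1.05095186e-04] [ 5.30484379e-01  4.86243438e-01  1.61129518e+00  2.34502860e-04
  1.04418668e+00 -1.15934041e+00] 0.9971104234221831
[[283.77839278 199.37935148]
 [283.75135875 187.70434814]]
```

View pics/w1.png

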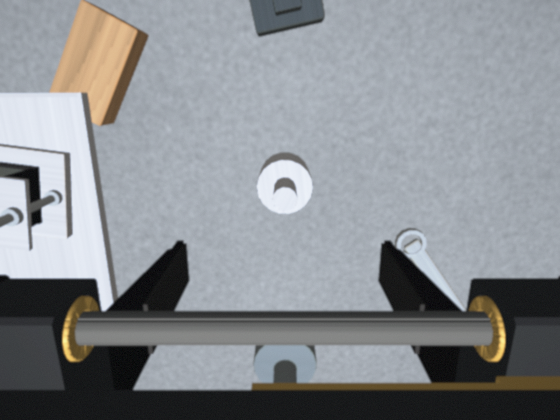

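The wrist view shows the large weight's handle at (284,195) and body at (285,187), which agrees with the projected estimate. I'll descend and grip.

Request:
send_rows:
  commands:
    - [[0,0,-35],[0,0,0],100]
    - [[0,0,-75],[0,0,0],100]
    - [[0,0,-110],[0,0,0],100]
    - [[0,0,-135],[0,0,0],100]
    - [[0,0,-147],[0,0,0],100]
    - [[0,0,-147],[0,0,0],100]
    - [[0,0,-147],[0,0,0],255]
    - [[0,0,-147],[0,0,0],255]
    - [[0,0,-147],[0,0,0],255]
    - [[0,0,-147],[0,0,0],255]

```text
time_s: 2.65
ee_pos: [0.4917, 0.3639, 0.0529]
orientation: [-0.059, 0.998, 0.0, 0.0]
force: [0.6, -0.9, -0.2]
grip_width: 0.242
gripper_force: 0.0
```

Request:
send_rows:
  commands:
    - [[0,0,0],[0,0,0],255]
    - [[0,0,0],[0,0,0],255]
    - [[0,0,0],[0,0,0],255]
    - [[0,0,15],[0,0,0],255]
    - [[0,0,50],[0,0,0],255]
    - [[0,0,95],[0,0,0],255]
    - [[0,0,140],[0,0,0],255]
    - [[0,0,185],[0,0,0],255]
    - [[0,0,220],[0,0,0],255]
    - [[0,0,240],[0,0,0],255]

```text
time_s: 3.9
ee_pos: [0.4915, 0.3637, 0.2956]
orientation: [-0.059, 0.998, 0.001, 0.001]
force: [0.2, 0.5, -2.7]
grip_width: 0.203
gripper_force: 30.0
```

Request:
send_rows:
  commands:
    - [[5,-20,0],[0,0,0],255]
    - [[18,-70,0],[0,0,0],255]
    - [[32,-125,0],[0,0,0],255]
    - [[45,-180,0],[0,0,0],255]
    - [[60,-235,0],[0,0,0],255]
    - [[74,-290,0],[0,0,0],255]
    - [[88,-345,0],[0,0,0],255]
    - [[102,-400,0],[0,0,0],255]
    - [[116,-455,0],[0,0,0],255]
    - [[124,-490,0],[0,0,0],255]

```text
time_s: 5.15
ee_pos: [0.6148, -0.1296, 0.2915]
orientation: [-0.058, 0.998, 0.0, -0.001]
force: [-0.4, 0.9, -2.5]
grip_width: 0.203
gripper_force: 30.0
```

Request:
send_rows:
  commands:
    - [[3,-14,0],[0,0,0],255]
    - [[3,-14,-15],[0,0,0],255]
    - [[3,-14,-40],[0,0,0],255]
    - [[3,-14,-65],[0,0,0],255]
    - [[3,-14,-85],[0,0,0],255]
    - [[3,-14,-95],[0,0,0],255]
    - [[3,-14,-103],[0,0,0],255]
    - [[3,-14,-108],[0,0,0],255]
    - [[3,-14,-108],[0,0,0],255]
    - [[3,-14,-108],[0,0,0],255]

```text
time_s: 6.4
ee_pos: [0.6188, -0.1402, 0.1851]
orientation: [-0.059, 0.998, -0.0, 0.0]
force: [0.5, 0.5, -3.1]
grip_width: 0.208
gripper_force: 30.0
```

Run:
```python
from h import *
c=cam('top');im=c['color'][:,:,::-1][140:260,190:370];w=cam('wrist')['color'][:,:,::-1]
s=robot.state();print(s['ee_pos'],s['force'])
o=np.hstack([cv2.resize(im,(450,300),interpolation=cv2.INTER_CUBIC),cv2.resize(w,(350,262),interpolation=cv2.INTER_AREA)[:,:].copy() if 0 else cv2.copyMakeBorder(cv2.resize(w,(350,262),interpolation=cv2.INTER_AREA),0,38,0,0,0)])
cv2.imwrite('pics/a2.png',o)
```

```text
[ 0.61876988 -0.14024965  0.18507459] [ 0.14567318 -1.1502827  -3.46218655]
```

View pics/a2.png

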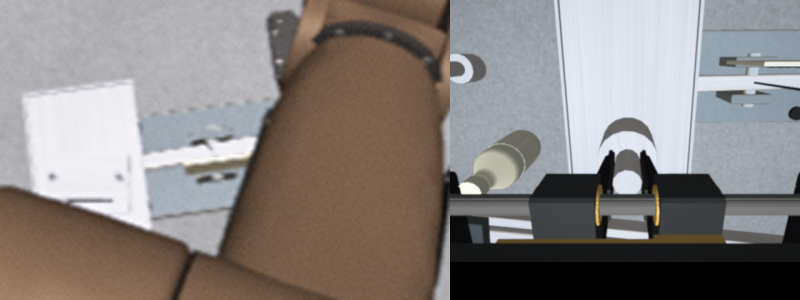

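The weight is over the pan and centred across it. I'll lower it slowly and watch the force.

Request:
send_rows:
  commands:
    - [[0,0,-2],[0,0,0],255]
    - [[0,0,-4],[0,0,0],255]
    - [[0,0,-5],[0,0,0],255]
    - [[0,0,-6],[0,0,0],255]
    - [[0,0,-7],[0,0,0],255]
    - [[0,0,-8],[0,0,0],255]
    - [[0,0,-9],[0,0,0],255]
    - [[0,0,-10],[0,0,0],255]
    - [[0,0,-10],[0,0,0],255]
    - [[0,0,-10],[0,0,0],255]

```text
time_s: 7.75
ee_pos: [0.6187, -0.1402, 0.1747]
orientation: [-0.059, 0.998, 0.0, 0.0]
force: [0.1, 0.5, -0.0]
grip_width: 0.205
gripper_force: 30.0
```

Request:
send_rows:
  commands:
    - [[0,0,-1],[0,0,0],255]
    - [[0,0,-2],[0,0,0],255]
    - [[0,0,-3],[0,0,0],255]
    - [[0,0,-3],[0,0,0],255]
    - [[0,0,-3],[0,0,0],255]
    - [[0,0,-3],[0,0,0],255]
    - [[0,0,-3],[0,0,0],255]
    - [[0,0,-3],[0,0,0],255]
    - [[0,0,-3],[0,0,0],255]
    - [[0,0,-3],[0,0,0],255]

```text
time_s: 9.0
ee_pos: [0.6186, -0.1402, 0.1717]
orientation: [-0.059, 0.998, 0.0, 0.0]
force: [0.4, 0.1, -0.2]
grip_width: 0.207
gripper_force: 30.0
```

Request:
send_rows:
  commands:
    - [[0,0,0],[0,0,0],200]
    - [[0,0,0],[0,0,0],180]
    - [[0,0,0],[0,0,0],150]
    - [[0,0,0],[0,0,0],100]
    - [[0,0,0],[0,0,0],100]
    - [[0,0,10],[0,0,0],100]
    - [[0,0,35],[0,0,0],100]
    - [[0,0,65],[0,0,0],100]
    - [[0,0,95],[0,0,0],100]
    - [[0,0,110],[0,0,0],100]

```text
time_s: 10.25
ee_pos: [0.6189, -0.1402, 0.2839]
orientation: [-0.059, 0.998, -0.0, 0.001]
force: [0.7, 1.0, -0.1]
grip_width: 0.603
gripper_force: 0.0
```

Request:
send_rows:
  commands:
    - [[-4,-20,0],[0,0,0],100]
    - [[-10,-60,0],[0,0,0],100]
    - [[-18,-110,0],[0,0,0],100]
    - [[-26,-160,0],[0,0,0],100]
    - [[-33,-205,-10],[0,0,0],100]
    - [[-37,-228,-30],[0,0,0],100]
    - [[-38,-234,-60],[0,0,0],100]
    - [[-38,-234,-80],[0,0,0],100]
    - [[-38,-234,-80],[0,0,0],100]
    - [[-38,-234,-80],[0,0,0],100]

```text
time_s: 11.5
ee_pos: [0.5808, -0.3741, 0.2019]
orientation: [-0.059, 0.998, 0.0, 0.0]
force: [1.0, 0.0, 0.7]
grip_width: 0.603
gripper_force: 0.0
```

Run:
```python
from h import *
t=cam('top');c=cam('scene');w=cam('wrist')
s=robot.state();print(s['ee_pos'])
print('wrist M',proj(w,[[.581,-.374,.07],[.581,-.374,.032]]))
print('cleaner top',ray(t,(380,146),.14),ray(t,(375,152),.07))
# scale mark
b=np.array([.5508,.003,0]);print('scale centre scene',proj(c,[b+[0,0,.14]]),proj(t,[b+[0,0,.14]]))
u,v=proj(c,[b+[0,0,.14]])[0].astype(int)
A=cv2.resize(c['color'][v-30:v+30,u-40:u+40,::-1],(400,300),interpolation=cv2.INTER_CUBIC)
u,v=proj(t,[b+[0,0,.14]])[0].astype(int)
B=cv2.resize(t['color'][140:260,190:370,::-1],(400,300),interpolation=cv2.INTER_CUBIC)
C=cv2.resize(w['color'][:,:,::-1],(400,300),interpolation=cv2.INTER_AREA)
D=cv2.resize(c['color'][120:300,150:390,::-1],(400,300),interpolation=cv2.INTER_CUBIC)
cv2.imwrite('pics/a3.png',np.vstack([np.hstack([A,B]),np.hstack([C,D])]))
```

```text
[ 0.58090125 -0.3741303   0.20251199]
wrist M [[284.35995453 192.64414755]
 [284.30840078 182.14274276]]
cleaner top [ 0.69079628 -0.29725025  0.14      ] [ 0.69417237 -0.30082529  0.07      ]
scale centre scene [[254.29887233 199.64077188]] [[275.42386336 195.2185799 ]]
```

View pics/a3.png

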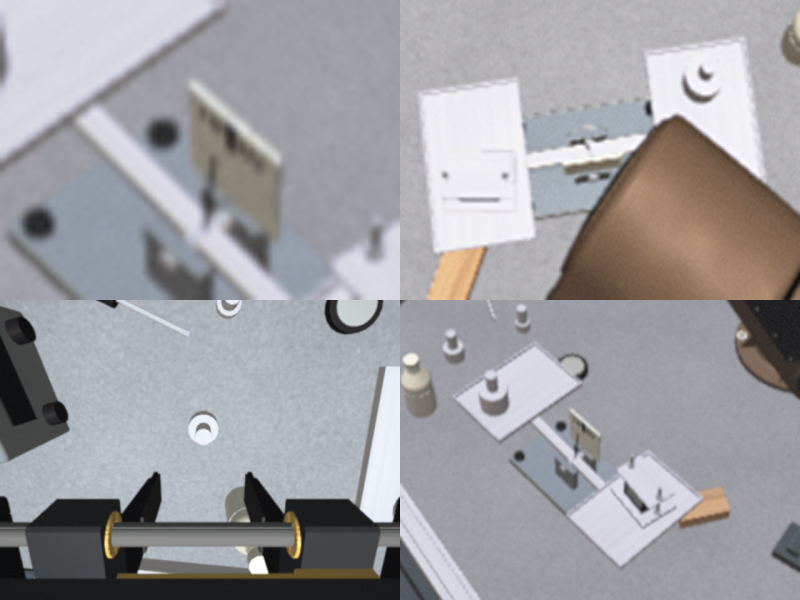

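Large stands upright on the pan, the medium is at (203,428) in the wrist panel as predicted, and the needle is still left of the bar. I'll measure the tilt from how far the mount has shifted since the start.

```bash
cat > tilt.py <<'E'
from h import *
import pickle
def tilt():
    d=pickle.load(open('c0.pkl','rb'))['scene'];c=cam('scene')
    P=np.array([.52,.152,.13]);p0,p1=proj(d,[P,P+[0,0,.024]])
    u,v=297,236;r=(14,12);k=8
    up=lambda a:cv2.resize(a.astype(np.float32),None,fx=k,fy=k,interpolation=cv2.INTER_CUBIC)
    T=up(d['color'][v-r[1]:v+r[1],u-r[0]:u+r[0]])
    S=up(c['color'][v-r[1]-16:v+r[1]+8,u-r[0]-10:u+r[0]+10])
    m=cv2.matchTemplate(S,T,cv2.TM_CCOEFF_NORMED);_,b,_,l=cv2.minMaxLoc(m)
    sh=np.array([l[0]/k-10,l[1]/k-16]);e=(p1-p0)
    f=sh@e/(e@e);print('score',b,'shift',sh,'per24mm',e,'tilt',-.16+.16*f, 'at',p0)
tilt()
E
python3 tilt.py
```

```text
score 0.9947414994239807 shift [ 0.125 -1.5  ] per24mm [ 0.46656902 -4.83754917] tilt -0.11045027285311489 at [295.18570626 232.98014689]
```

Tilt is about -0.11, so the mount weighs about 390 g. That calls for the medium weight and not the small one.

Request:
send_rows:
  commands:
    - [[0,0,-40],[0,0,0],120]
    - [[0,0,-85],[0,0,0],120]
    - [[0,0,-125],[0,0,0],120]
    - [[0,0,-152],[0,0,0],120]
    - [[0,0,-164],[0,0,0],120]
    - [[0,0,-164],[0,0,0],160]
    - [[0,0,-164],[0,0,0],255]
    - [[0,0,-164],[0,0,0],255]
    - [[0,0,-164],[0,0,0],255]
    - [[0,0,-164],[0,0,0],255]

```text
time_s: 12.95
ee_pos: [0.5809, -0.3743, 0.0385]
orientation: [-0.059, 0.998, -0.0, 0.0]
force: [-1.5, 1.6, 6.2]
grip_width: 0.207
gripper_force: 30.0
```

Request:
send_rows:
  commands:
    - [[0,0,0],[0,0,0],255]
    - [[0,0,0],[0,0,0],255]
    - [[0,0,15],[0,0,0],255]
    - [[0,0,50],[0,0,0],255]
    - [[0,0,95],[0,0,0],255]
    - [[0,0,140],[0,0,0],255]
    - [[0,0,185],[0,0,0],255]
    - [[0,0,215],[0,0,0],255]
    - [[0,0,230],[0,0,0],255]
    - [[0,0,230],[0,0,0],255]

```text
time_s: 14.2
ee_pos: [0.5806, -0.3742, 0.2682]
orientation: [-0.059, 0.998, -0.0, 0.0]
force: [-1.0, 0.3, -1.5]
grip_width: 0.205
gripper_force: 30.0
```

Request:
send_rows:
  commands:
    - [[-4,20,0],[0,0,0],255]
    - [[-11,60,0],[0,0,0],255]
    - [[-20,105,0],[0,0,0],255]
    - [[-28,150,0],[0,0,0],255]
    - [[-36,190,0],[0,0,0],255]
    - [[-41,215,-10],[0,0,0],255]
    - [[-42,224,-35],[0,0,0],255]
    - [[-42,224,-65],[0,0,0],255]
    - [[-42,224,-90],[0,0,0],255]
    - [[-42,224,-99],[0,0,0],255]

```text
time_s: 15.45
ee_pos: [0.5376, -0.1497, 0.1663]
orientation: [-0.059, 0.998, 0.001, -0.002]
force: [0.8, 0.5, -1.0]
grip_width: 0.206
gripper_force: 30.0
```

Request:
send_rows:
  commands:
    - [[0,0,-4],[0,0,0],255]
    - [[0,0,-8],[0,0,0],255]
    - [[0,0,-12],[0,0,0],255]
    - [[0,0,-15],[0,0,0],255]
    - [[0,0,-18],[0,0,0],255]
    - [[0,0,-21],[0,0,0],255]
    - [[0,0,-24],[0,0,0],255]
    - [[0,0,-26],[0,0,0],255]
    - [[0,0,-28],[0,0,0],255]
    - [[0,0,-30],[0,0,0],255]

```text
time_s: 16.7
ee_pos: [0.5387, -0.1502, 0.1386]
orientation: [-0.059, 0.998, 0.0, 0.0]
force: [-0.6, -1.0, -0.5]
grip_width: 0.205
gripper_force: 30.0
```

Request:
send_rows:
  commands:
    - [[0,0,-1],[0,0,0],255]
    - [[0,0,-2],[0,0,0],255]
    - [[0,0,-3],[0,0,0],255]
    - [[0,0,-4],[0,0,0],255]
    - [[0,0,-4],[0,0,0],255]
    - [[0,0,-4],[0,0,0],255]
    - [[0,0,-4],[0,0,0],255]
    - [[0,0,-4],[0,0,0],255]
    - [[0,0,-4],[0,0,0],255]
    - [[0,0,-4],[0,0,0],255]

```text
time_s: 17.95
ee_pos: [0.5386, -0.1502, 0.1347]
orientation: [-0.059, 0.998, 0.0, -0.0]
force: [0.4, -0.6, 0.3]
grip_width: 0.207
gripper_force: 30.0
```

```bash
python3 tilt.py; python3 -c "
from h import *
cam('wrist','w4.png');print(robot.state()['force'])"
```

```text
score 0.9933820366859436 shift [ 0.5   -5.375] per24mm [ 0.46656902 -4.83754917] tilt 0.01771780139891377 at [295.18570626 232.98014689]
[ 0.33149228  0.35881299 -0.04271356]
```

View pics/w4.png

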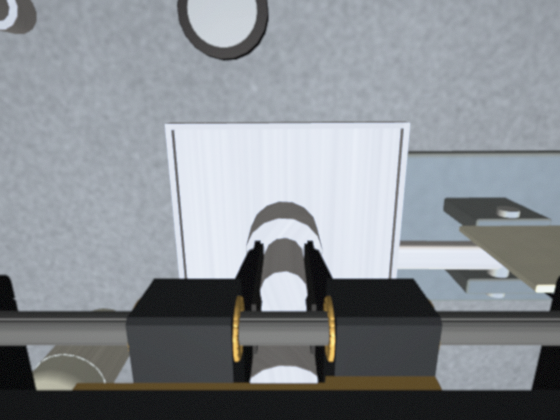

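The medium weight stands centred on the pan at (285,250), tilt reads about +0.018 and the force is near zero. I'll release it and retreat.

Request:
send_rows:
  commands:
    - [[0,0,0],[0,0,0],200]
    - [[0,0,0],[0,0,0],180]
    - [[0,0,0],[0,0,0],160]
    - [[0,0,0],[0,0,0],140]
    - [[0,0,0],[0,0,0],140]
    - [[0,0,10],[0,0,0],140]
    - [[0,0,35],[0,0,0],140]
    - [[0,0,70],[0,0,0],140]
    - [[0,0,110],[0,0,0],140]
    - [[0,0,140],[0,0,0],140]

```text
time_s: 19.3
ee_pos: [0.5387, -0.1502, 0.2772]
orientation: [-0.059, 0.998, -0.0, 0.001]
force: [-0.2, 0.1, -0.5]
grip_width: 0.446
gripper_force: 0.0
```

Request:
send_rows:
  commands:
    - [[-3,-20,0],[0,0,0],140]
    - [[-10,-60,0],[0,0,0],140]
    - [[-18,-110,0],[0,0,0],140]
    - [[-25,-160,0],[0,0,0],140]
    - [[-30,-200,0],[0,0,0],140]
    - [[-30,-225,0],[0,0,0],140]
    - [[-30,-230,0],[0,0,0],140]
    - [[-30,-230,0],[0,0,0],140]
    - [[-30,-230,0],[0,0,0],140]
    - [[-30,-230,0],[0,0,0],140]

```text
time_s: 20.55
ee_pos: [0.509, -0.3792, 0.275]
orientation: [-0.06, 0.998, -0.0, 0.0]
force: [-0.3, -0.2, 0.5]
grip_width: 0.45
gripper_force: 0.0
```

```bash
python3 tilt.py
python3 - <<'E'
from h import *
c=cam('scene')['color'][:,:,::-1]
A=cv2.resize(c[170:230,214:294],(400,300),interpolation=cv2.INTER_CUBIC);D=cv2.resize(c[120:300,150:390],(400,300),interpolation=cv2.INTER_CUBIC)
cv2.imwrite('pics/a5.png',np.hstack([A,D]))
E
```

```text
score 0.9928014874458313 shift [ 0.5   -5.625] per24mm [ 0.46656902 -4.83754917] tilt 0.025910244274364447 at [295.18570626 232.98014689]
```

View pics/a5.png

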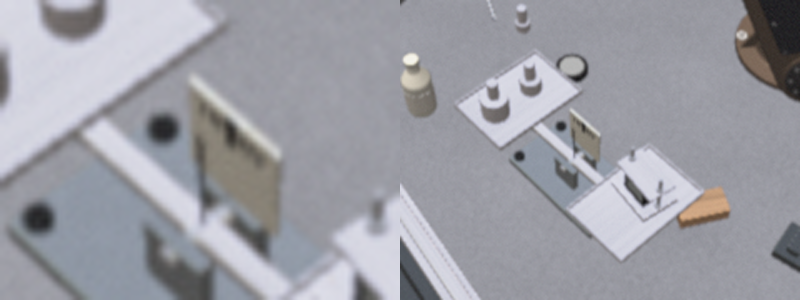

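The needle's apparent leftward offset is parallax, since it stands in front of the plate. The mount shift gives +0.026 rad, within 0.045. That agrees with -0.110 before plus 0.140 for the added weight. Both weights stand upright on the pan, the small one is on the bench and the arm is clear.

```bash
python3 -c "
from plant import robot
print(robot.finish_job())"
```

```text
the job is handed in; nothing more can be done
None
```

I handed the job in with the large and medium weights on the pan, the small one left on the bench, and the beam at rest at about +0.026 rad by my camera measurement (limit 0.045); no verdict came back.

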